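# Stand the stirring stick in the handled jug

### The job

Take the long thin wooden stirring stick out of the drying block and lower it, knob up, into the tall white jug with the handle; let go only once its foot is down at the bottom of the jug. It should be left leaning against the rim on the side straight opposite the handle, so that the handle stays free. Leave the jug standing upright where it is.

Things in the scene. Friction and masses are not known exactly. Their poses are not given: they have to be found in the camera images.
- jug: Tall white jug with one loop handle, loose, 0.45 kg; mm: outer diameter 84, height 110, wall 4, floor 6 thick (inside 76 wide, 104 deep); the handle stands out 35. Origin: centre of the underside; z up; the handle is on the -x side, +x points to the side opposite it. A tumbler of the same size without handle and a lower yellow mug stand near; they are not to be used.
- jug_opposite (a point): Point on top of the jug's rim straight opposite the handle, 40 mm from the jug's axis, 110 mm above the table.
- stick_center (a point): Centre (half-way up) of the stirring stick: round pale-wood rod, 220 mm long, 14 thick, about 45 g; knob 20 thick on its top 20 mm. z runs from foot to knob. It starts upright in a 37 deep well of a fixed wooden block 45 high, foot 8 above the table; by far the longest of three wooden utensils there (the others end 145 above the table, 85 or more away). Grip it from above, 60 to 75 above this centre.
- stick_foot (a point): Centre of the stick's flat lower end, 110 mm below its centre.
- stick_top (a point): Centre of the stick's knob end, 110 mm above its centre.
Things that resemble listed ones, but are neither listed nor needed, are in the scene too. What is shaped like the part that bears stick_center but purple is not meant.

How it is judged:
By the outcome, as a careful person would: the job done as asked, in the order asked, and still so for the second after the job is handed in, with the robot touching nothing.
It also fails if it takes over 42 s, if anything falls off the work surface, if the arm or the gripper's body presses on something with over 40 N, if the wrist force passes 120 N, or if a joint passes its speed limit or range.

### The arm

A 6-joint arm with a two-finger parallel gripper is mounted at the origin on the work surface. World frame = base frame: x ahead of the robot, y to its left, z up, the work surface at z = 0. Lengths are in m, angles in rad, forces in N, time in s.
With the tool pointing down it reaches from about 0.375 to 0.975 m from the base axis. Payload 3.8 kg.
Tool frame: the origin (TCP) lies on the centre line of the jaws, within the pads' length; the fingertips stand 17 mm ahead of it and the grasp point (between the pads) lies 2 mm behind it (bot.tip_extent is the distance from the TCP to the fingertips, in m); z points along the fingers, y is the line along which they close (so a half turn about z gives the same grasp; the last joint's range is limited). The gripper opens to 85 mm and grips with 20 to 120 N. Pads are 22 mm wide; open, the fingers measure 114 mm over their backs; the gripper's body (76 mm by 85 mm) begins 54 mm behind the grasp point. The pads swing forward as they close: fully open they stand 13 mm farther back than shut.
Start: joints at [-1.257, 0.264, 1.604, -0, 1.274, -0.037], TCP at [0.232, -0.634, 0.223] pointing down, gripper open.
Joint ranges: [-2.63, 2.63], [-0.94, 2.18], [0.31, 2.57], [-1.31, 4.45], [0, 2.66], [-2.55, 2.55]. Speed limits (rad/s): [2.57, 2.57, 3.14, 3.14, 3.14, 3.14].

### API

Orientations are given as a rotation vector (axis times angle).
In Python, from workcell import readout, read_camera, finish_job, bot gives the robot as it stands.
- The arm moves only by the tool jog_arm, never from a script. Its argument "deltas" is one flat list of numbers, 7 for each row, row after row: the shift along the tool's x, y, z in m, then the turn, a rotation vector about the tool's x, y, z in degrees, then the gripper command: -1 is shut, 1 is fully open, values between are in proportion. A call has 1 to 8 rows; each row is the pose to reach, as a shift and turn from the pose commanded when the call began, along the tool's axes at that moment; what a row does not reach only later rows make up. A row lasts 1/10 s, in which the tool goes at most 50 mm and 8.59 degrees, less where a joint would pass 70% of its speed; a pose out of reach is approached as far as the arm can. A call with a gripper value outside its range is refused whole. The fingers move at their own pace and stop on an object; "squeeze" is the grip in N (left out, the last holds). Time passes only in rows, so rows that repeat a pose let the fingers close. It gives the time, the measured TCP pose, the force, the opening and the grip force at its end, in the units of the state.
- readout.read_state(): the state, without advancing time (a new reading comes with each control period).
- read_camera(name): name is "scene" or "top" or "wrist"; returns a dict with "color" (480x640x3 uint8, blue, green, red), "fx", "fy", "cx", "cy" (pixels), "origin" and "attitude" of the camera in the world. Camera axes: x right, y down, z forward; pixel columns grow to the right and rows downward; lengths in m; the calibration is good to about 2 mm. A picture is of the moment at which its call begins. There is no depth.
- finish_job(): hands the job in; it is judged then, once.
The state is a dict: "time": time; "q": joint angles; "joint_vel": joint speeds; "joint_torque": joint torques, N m; "tool_pos": TCP position; "tcp_rot": TCP orientation; "wrist_force": force on the tool from outside, world axes, zero at the start; "torque": the same for the moment, N m; "width": opening from 0.0 (shut) to 1.0 (fully open); "grip_force": force on a finger pad.
Only numpy, scipy, OpenCV 4.12 (cv2) and the standard library are available. Lean on these libraries where they do the work, as an engineer would, in place of code of your own. Each camera call takes 0.05 s, during which the arm holds its last target. There are 200 camera calls.

## Working session

There is one attempt and no reset: what is moved stays moved. The work goes in short steps, Python scripts to look and compute and a tool call to move; the robot and the scene stay as the last step left them, time stands still between calls to the robot, and variables do not carry over. Pictures are saved under pics/ and viewed, at most 10 in all, crops included, and the job is handed in when it is done.

Besides the shell and the picture viewer there is one more tool, called after "Emit:" as a command line: name --argument value ..., lists and objects as JSON in quotes. jog_arm: Moves the arm, as the interface text tells. Its arguments: {"type":"object","properties":{"deltas":{"type":"array"},"squeeze":{"type":"number"}},"required":["deltas"]}

```bash
mkdir -p pics
cat > h.py <<'E'
import numpy as np, cv2, sys
from workcell import readout, read_camera, finish_job, bot
from scipy.spatial.transform import Rotation as R
def rot(a):
    a=np.array(a,float)
    return a if a.shape==(3,3) else (R.from_rotvec(a).as_matrix() if a.size==3 else R.from_quat(a).as_matrix())
def ray(c,u,v):
    d=rot(c["attitude"])@np.array([(u-c["cx"])/c["fx"],(v-c["cy"])/c["fy"],1]); return np.array(c["origin"]),d
def onz(c,u,v,z):
    o,d=ray(c,u,v); return o+d*(z-o[2])/d[2]
def proj(c,p):
    q=rot(c["attitude"]).T@(np.array(p)-c["origin"]); return c["fx"]*q[0]/q[2]+c["cx"],c["fy"]*q[1]/q[2]+c["cy"]
E
python3 - <<'E'
from h import *
import pickle
s=readout.read_state(); print(s["time"],s["tool_pos"],s["tcp_rot"])
for n in("scene","top"):
    c=read_camera(n); cv2.imwrite(f"pics/{n}0.png",c["color"]); pickle.dump(c,open(n+"0.pkl","wb")); print(n,c["origin"],c["attitude"],c["fx"],c["cx"],c["cy"])
E
```

```text
0.0 [ 0.23172141 -0.63318242  0.22183488] [-3.09120239e+00 -5.47802059e-01  4.58599972e-04]
scene [1.10467887 0.46123562 0.80352395] [-1.11177449 -2.34831325  1.07150211] 449.9647693267034 318.0771203963128 243.3416320892615
top [ 0.42683067 -0.03773659  0.96716777] [-2.10371237  2.16632426 -0.14050736] 477.19240091520464 305.8096736392937 243.34671521217422
```

View pics/scene0.png

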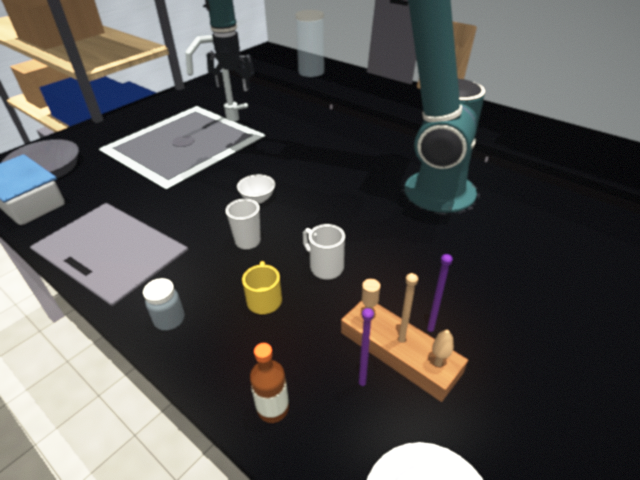

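View pics/top0.png

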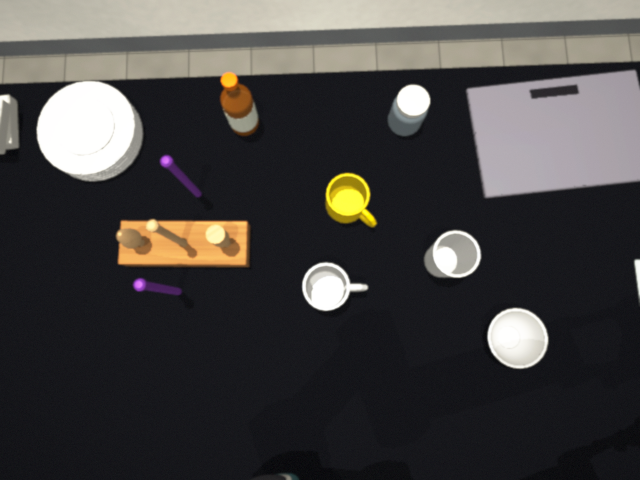

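Candidates for the stick are the pale wooden rod in the middle well (scene 411,280; top 152,226), two purple sticks (scene 367,313 and 446,258), and two short utensils (371,287 and 443,345). The pale rod fits: it is wooden, by far the longest, and stands in the block. For the jug, the white one with the handle (top 326,287) fits. The tumbler (455,255) has no handle and the mug is yellow. I'll confirm both in one crop.

Run:
```python
from h import *
a=cv2.imread("pics/top0.png")[200:325,100:380]; b=cv2.imread("pics/scene0.png")[215:400,290:480]
a=cv2.resize(a,(784,350),interpolation=cv2.INTER_CUBIC); b=cv2.resize(b,None,fx=3,fy=3,interpolation=cv2.INTER_CUBIC)
cv2.imwrite("pics/a.png",a);cv2.imwrite("pics/b.png",b)
```

```text
(no output)
```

View pics/a.png

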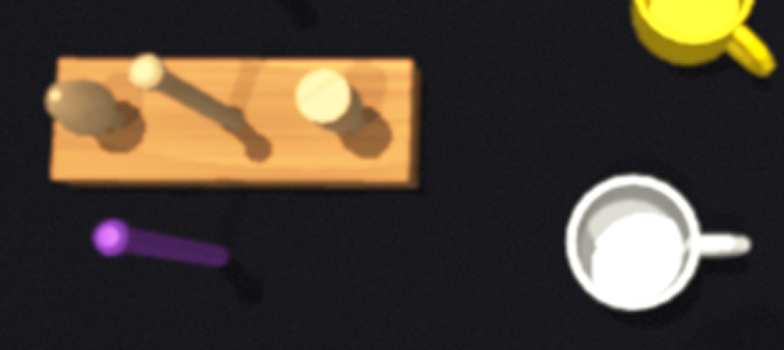

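View pics/b.png

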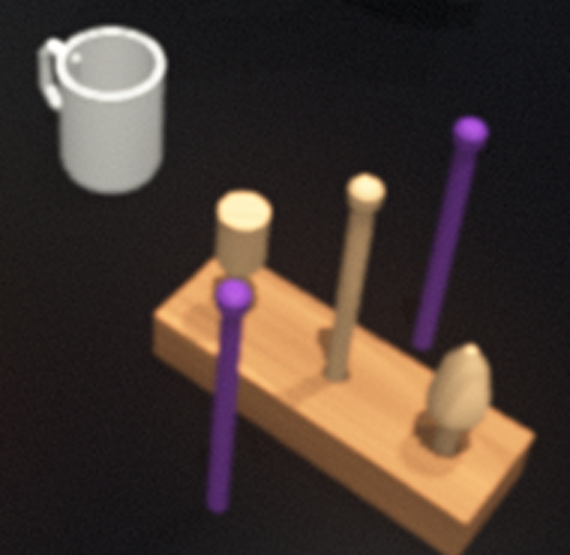

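The crops confirm it. The pale rod is the only long wooden one, with its knob at top (152.5,225.4) and scene (412,277.7). The jug rim centre is at top (326,286.4), with the handle end at (367.9,287.1).

Run:
```python
from h import *
import pickle
t=pickle.load(open("top0.pkl","rb"));s=pickle.load(open("scene0.pkl","rb"))
print("knob",onz(t,152.5,225.4,.228),onz(s,412,277.7,.228))
print("stick base",onz(t,186,244,.045),onz(s,403,341.5,.045))
print("jug",onz(t,326,286.4,.11),onz(s,327,235.7,.11),"handle",onz(t,367.9,287.1,.09), "rimL",onz(t,303,286.4,.11))
for uv in((162,162),(139,285)): print("purple",onz(t,*uv,.22))
for uv in((128,238),(216,235)): print("others",onz(t,*uv,.145))
st=readout.read_state();M=rot(st["tcp_rot"]);print(M, st["tool_pos"], M.T@(np.array([0.47,0.21,0.3])-st["tool_pos"]))
```

```text
knob [0.57471909 0.21652707 0.228     ] [0.5810033  0.22327463 0.228     ]
stick base [0.57203456 0.21249353 0.045     ] [0.58131382 0.22697771 0.045     ]
jug [ 0.47719147 -0.05786686  0.11      ] [ 0.47934306 -0.05364895  0.11      ] handle [ 0.47486814 -0.13485131  0.09      ] rimL [ 0.47838673 -0.01667784  0.11      ]
purple [0.68141857 0.20578098 0.22      ]
purple [0.48146069 0.23873122 0.22      ]
others [0.57013082 0.28799511 0.145     ]
others [0.570631   0.13263199 0.145     ]
[[ 9.39083600e-01  3.43688203e-01 -6.40817853e-04]
 [ 3.43688795e-01 -9.39081633e-01  1.92338594e-03]
 [ 5.92647831e-05 -2.02646211e-03 -9.99997945e-01]] [ 0.23175035 -0.63325642  0.22196891] [ 0.51355875 -0.71016115 -0.0765617 ]
```

Emit:
jog_arm --deltas '[0.617, -0.682, -0.108, 0, 0, -70, 1, 0.617, -0.682, -0.108, 0, 0, -70, 1, 0.617, -0.682, -0.108, 0, 0, -70, 1, 0.617, -0.682, -0.108, 0, 0, -70, 1, 0.617, -0.682, -0.108, 0, 0, -70, 1, 0.617, -0.682, -0.108, 0, 0, -70, 1, 0.617, -0.682, -0.108, 0, 0, -70, 1, 0.617, -0.682, -0.108, 0, 0, -70, 1]'

```text
time: 0.9
tool_pos: [0.381, -0.2636, 0.2697]
tcp_rot: [-2.237, -2.205, -0.0]
wrist_force: [1.1, 0.2, 0.4]
width: 1.002
grip_force: 0.0
```

```bash
cat > d.py <<'E'
from h import *
# usage: d.py x y z lean_deg : delta to the target pose; lean tips the stick's top to +y; T0 = nominal tool
def delta(p,lean,yaw=0):
    st=readout.read_state();M=rot(st["tcp_rot"])
    T=R.from_euler("z",yaw,degrees=True).as_matrix()@R.from_euler("x",-lean,degrees=True).as_matrix()@np.array([[0,1,0],[1,0,0],[0,0,-1.]])
    print("t",round(st["time"],2),"pos",np.round(st["tool_pos"],4),"F",np.round(st["wrist_force"],1),"w",round(st["width"],3),"grip",round(st["grip_force"],1))
    print("shift",np.round(M.T@(np.array(p)-st["tool_pos"]),4),"turn",np.round(R.from_matrix(M.T@T).as_rotvec(degrees=True),2))
if __name__=="__main__": delta([float(v) for v in sys.argv[1:4]],float(sys.argv[4]))
E
python3 d.py .577 .219 .33 0
```

```text
t 0.9 pos [ 0.381  -0.2636  0.2697] F [1.1 0.2 0.4] w 1.002 grip 0.0
shift [ 0.4854  0.189  -0.0602] turn [-0.01 -0.01 -0.83]
```

Emit:
jog_arm --deltas '[0.47, 0.185, -0.06, 0, 0, -0.8, 1, 0.47, 0.185, -0.06, 0, 0, -0.8, 1, 0.47, 0.185, -0.06, 0, 0, -0.8, 1, 0.47, 0.185, -0.06, 0, 0, -0.8, 1, 0.47, 0.185, -0.06, 0, 0, -0.8, 1, 0.47, 0.185, -0.06, 0, 0, -0.8, 1, 0.47, 0.185, -0.06, 0, 0, -0.8, 1, 0.47, 0.185, -0.06, 0, 0, -0.8, 1]'

```text
time: 1.7
tool_pos: [0.5339, 0.1031, 0.3169]
tcp_rot: [-2.228, -2.215, 0.001]
wrist_force: [0.6, -0.3, 0.2]
width: 0.999
grip_force: 0.0
```

Emit:
jog_arm --deltas '[0.085, 0.033, -0.011, 0, 0, 0, 1, 0.085, 0.033, -0.011, 0, 0, 0, 1, 0.085, 0.033, -0.011, 0, 0, 0, 1, 0.085, 0.033, -0.011, 0, 0, 0, 1]'

```text
time: 2.1
tool_pos: [0.5671, 0.1865, 0.3271]
tcp_rot: [-2.225, -2.217, 0.003]
wrist_force: [0.2, -0.9, -0.3]
width: 1.0
grip_force: 0.0
```

```bash
python3 d.py .577 .219 .33 0
python3 - <<'E'
from h import *
import pickle
c=read_camera("wrist"); cv2.imwrite("pics/w1.png",c["color"]); pickle.dump(c,open("w1.pkl","wb"));print(c["origin"],rot(c["attitude"]),proj(c,[.577,.219,.228]))
E
```

```text
t 2.1 pos [0.5671 0.1865 0.3271] F [ 0.2 -0.9 -0.3] w 1.0 grip 0.0
shift [ 0.0325  0.0098 -0.003 ] turn [-0.1   0.05 -0.22]
[0.56890603 0.26457326 0.4773609 ] [[ 9.99991198e-01 -3.80909946e-03 -1.75903511e-03]
 [-4.16436396e-03 -9.52193461e-01 -3.05467300e-01]
 [-5.11386400e-04  3.05471936e-01 -9.52200942e-01]] (np.float64(335.43232930061635), np.float64(197.38623766278607))
```

View pics/w1.png

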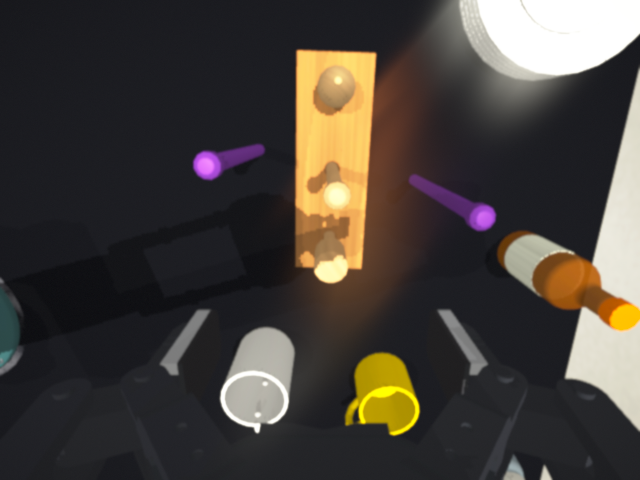

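The wrist view shows the pale knob at (337,195), within 3 px of the prediction. The jug rim centre is near (255,399), with the handle at (258,428).

```bash
python3 - <<'E'
from h import *
import pickle
c=pickle.load(open("w1.pkl","rb"))
print(onz(c,337,195,.226),onz(c,333,167,.045),onz(c,255,399,.11),onz(c,258,428,.09))
E
python3 d.py .578 .22 .187 0
```

```text
[0.57815979 0.22032572 0.226     ] [0.57983991 0.22183914 0.045     ] [ 0.48193371 -0.05593244  0.11      ] [ 0.47827471 -0.12137607  0.09      ]
t 2.15 pos [0.5668 0.1856 0.3272] F [-0.3 -0.9 -1. ] w 0.998 grip 0.0
shift [0.0346 0.0112 0.1401] turn [-0.09  0.06 -0.3 ]
```

Emit:
jog_arm --deltas '[0.035, 0.011, 0.03, 0, 0, 0, 1, 0.035, 0.011, 0.06, 0, 0, 0, 1, 0.035, 0.011, 0.1, 0, 0, 0, 1, 0.035, 0.011, 0.13, 0, 0, 0, 1, 0.035, 0.011, 0.141, 0, 0, 0, 1, 0.035, 0.011, 0.141, 0, 0, 0, 1]'

```text
time: 2.75
tool_pos: [0.577, 0.2189, 0.1849]
tcp_rot: [-2.229, -2.212, 0.006]
wrist_force: [0.0, 0.4, 0.0]
width: 1.001
grip_force: 0.0
```

Emit:
jog_arm --deltas '[0, 0, 0, 0, 0, 0, -0.3, 0, 0, 0, 0, 0, 0, -0.6, 0, 0, 0, 0, 0, 0, -1, 0, 0, 0, 0, 0, 0, -1, 0, 0, 0, 0, 0, 0, -1, 0, 0, 0, 0, 0, 0, -1, 0, 0, 0, 0, 0, 0, -1, 0, 0, 0, 0, 0, 0, -1]' --squeeze 50

```text
time: 3.55
tool_pos: [0.5793, 0.2211, 0.1883]
tcp_rot: [2.227, 2.214, 0.003]
wrist_force: [1.1, -0.6, 7.1]
width: 0.21
grip_force: 48.8
```

```bash
python3 d.py .578 .22 .187 0
```

```text
t 3.55 pos [0.5793 0.2211 0.1883] F [ 1.1 -0.6  7.1] w 0.21 grip 48.8
shift [-0.0011 -0.0013  0.0013] turn [ 0.11 -0.04 -0.34]
```

Emit:
jog_arm --deltas '[0, 0, -0.01, 0, 0, 0, -1, 0, 0, -0.02, 0, 0, 0, -1, 0, 0, -0.04, 0, 0, 0, -1, 0, 0, -0.07, 0, 0, 0, -1, 0, 0, -0.1, 0, 0, 0, -1, 0, 0, -0.13, 0, 0, 0, -1, 0, 0, -0.13, 0, 0, 0, -1]'

```text
time: 4.25
tool_pos: [0.5811, 0.2216, 0.3237]
tcp_rot: [2.225, 2.212, 0.014]
wrist_force: [0.9, 0.0, -0.4]
width: 0.21
grip_force: 48.8
```

```bash
python3 - <<'E'
from h import *
import pickle
o=[]
for n in("wrist","scene"):
    c=read_camera(n); o.append(c["color"]); pickle.dump(c,open(n+"2.pkl","wb"))
cv2.imwrite("pics/g.png",np.hstack([cv2.resize(o[0][200:480,140:500],None,fx=1,fy=1),o[1][80:360,280:480]][0:2]).repeat(1,0))
E
python3 d.py .478 -.056 .32 0
```

```text
t 4.35 pos [0.579  0.2209 0.3183] F [-0.2 -0.4 -1.1] w 0.211 grip 48.8
shift [-0.2775 -0.0993 -0.0021] turn [ 0.12 -0.04 -0.34]
```

View pics/g.png

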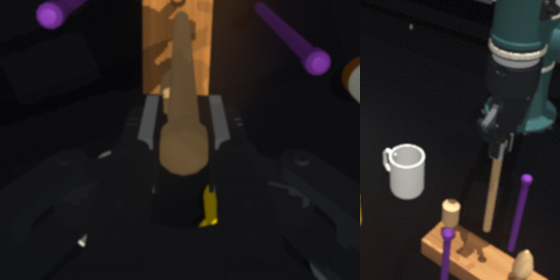

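The stick is held, with the knob above the pads and the foot at wrist (320,218) and scene (408,312). I'll check that it hangs straight.

Run:
```python
from h import *
import pickle
w=pickle.load(open("wrist2.pkl","rb"));s=pickle.load(open("scene2.pkl","rb"))
o1,d1=ray(w,320,218);o2,d2=ray(s,408,312)
a=np.linalg.lstsq(np.c_[d1,-d2],o2-o1,rcond=None)[0];print(o1+a[0]*d1,o2+a[1]*d2)
print(onz(w,320,218,.138),onz(s,408,312,.138))
# jug handle axis from scene: top img rim centre & handle
```

```text
[0.58118338 0.21900667 0.13768429] [0.58011526 0.22634694 0.13594091]
[0.58118354 0.21908168 0.138     ] [0.58173322 0.22707143 0.138     ]
```

```bash
python3 d.py .484 .052 .345 24; python3 d.py .484 .052 .305 24
```

```text
t 4.35 pos [0.579  0.2209 0.3183] F [-0.2 -0.4 -1.1] w 0.211 grip 48.8
shift [-0.1694 -0.0939 -0.027 ] turn [  0.05 -24.04  -0.37]
t 4.35 pos [0.579  0.2209 0.3183] F [-0.2 -0.4 -1.1] w 0.211 grip 48.8
shift [-0.1695 -0.094   0.013 ] turn [  0.05 -24.04  -0.37]
```

Emit:
jog_arm --deltas '[0, 0, -0.03, 0, 0, 0, -1, -0.03, -0.03, -0.04, 0, 0, 0, -1, -0.06, -0.055, -0.04, 0, -4, 0, -1, -0.09, -0.075, -0.04, 0, -9, 0, -1, -0.12, -0.09, -0.035, 0, -14, 0, -1, -0.15, -0.094, -0.03, 0, -19, 0, -1, -0.17, -0.094, -0.027, 0, -24, -0.4, -1, -0.17, -0.094, -0.027, 0, -24, -0.4, -1]'

```text
time: 5.15
tool_pos: [0.4816, 0.0507, 0.3404]
tcp_rot: [1.989, 1.995, -0.434]
wrist_force: [-0.1, 0.3, -0.7]
width: 0.21
grip_force: 49.0
```

```bash
python3 - <<'E'
from h import *
import pickle
o=[]
for n in("wrist","top","scene"):
    c=read_camera(n); o.append(c["color"]); pickle.dump(c,open(n+"3.pkl","wb"))
    print(n,proj(c,[.480,-.055,.11]),proj(c,[.48,-.014,.11]))
z=lambda i,r,c:cv2.resize(i[r:r+200,c:c+260],None,fx=1.5,fy=1.5,interpolation=cv2.INTER_CUBIC)
cv2.imwrite("pics/j.png",np.hstack([z(o[0],180,180),z(o[2],130,220)]));cv2.imwrite("pics/j2.png",np.vstack([z(o[1],200,200)]))
E
python3 d.py .4815 -.006 .173 24
```

```text
wrist (np.float64(322.1404814850588), np.float64(203.35893097532704)) (np.float64(322.087519725493), np.float64(171.75385344146613))
top (np.float64(324.34657141405427), np.float64(284.87628919599337)) (np.float64(301.48360219920016), np.float64(285.5421412505039))
scene (np.float64(326.3824737976764), np.float64(235.61071790635165)) (np.float64(340.069218244802), np.float64(242.74000048170933))
t 5.3 pos [0.4834 0.0519 0.3432] F [0.3 0.2 0.1] w 0.209 grip 49.0
shift [ 0.0161 -0.0014  0.179 ] turn [-0.13 -0.09  0.11]
```

View pics/j.png

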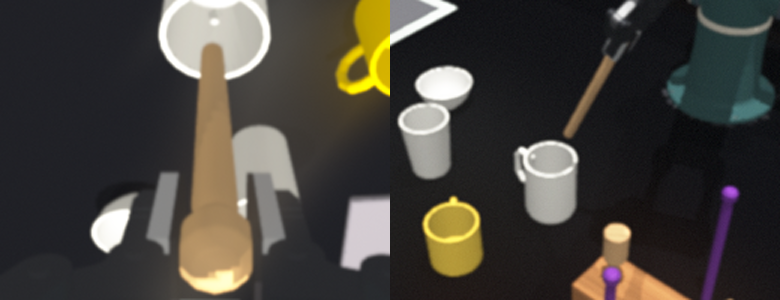

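Emit:
jog_arm --deltas '[0.016, -0.001, 0.015, 0, 0, 0, -1, 0.016, -0.001, 0.03, 0, 0, 0, -1, 0.016, -0.001, 0.06, 0, 0, 0, -1, 0.016, -0.001, 0.09, 0, 0, 0, -1, 0.016, -0.001, 0.12, 0, 0, 0, -1, 0.016, -0.001, 0.145, 0, 0, 0, -1, 0.016, -0.001, 0.16, 0, 0, 0, -1, 0.016, -0.001, 0.165, 0, 0, 0, -1]'

```text
time: 6.1
tool_pos: [0.4806, -0.0021, 0.1842]
tcp_rot: [1.991, 1.993, -0.43]
wrist_force: [0.3, 0.0, 0.4]
width: 0.209
grip_force: 49.0
```

```bash
python3 d.py .4815 -.006 .173 24
```

```text
t 6.1 pos [ 0.4806 -0.0021  0.1842] F [0.3 0.  0.4] w 0.209 grip 49.0
shift [0.001  0.0009 0.0118] turn [-0.3   0.04  0.13]
```

Emit:
jog_arm --deltas '[0.001, 0, 0.003, 0, 0, 0, -1, 0.002, 0, 0.006, 0, 0, 0, -1, 0.003, 0, 0.008, 0, 0, 0, -1, 0.003, 0, 0.009, 0, 0, 0, -1, 0.003, 0, 0.009, 0, 0, 0, -1]'

```text
time: 6.6
tool_pos: [0.4827, -0.0019, 0.1777]
tcp_rot: [1.99, 1.992, -0.423]
wrist_force: [0.7, 0.8, -1.2]
width: 0.205
grip_force: 49.0
```

Emit:
jog_arm --deltas '[0.0005, 0, 0.001, 0, 0, 0, -1, 0.001, 0, 0.002, 0, 0, 0, -1, 0.001, 0, 0.002, 0, 0, 0, -1]'

```text
time: 6.9
tool_pos: [0.4823, -0.002, 0.175]
tcp_rot: [1.99, 1.992, -0.425]
wrist_force: [-0.1, 0.4, -0.2]
width: 0.21
grip_force: 49.0
```

Still no contact, as expected (bottom predicted at z≈0.173).

Emit:
jog_arm --deltas '[0.0005, 0, 0.001, 0, 0, 0, -1, 0.001, 0, 0.002, 0, 0, 0, -1, 0.001, 0, 0.002, 0, 0, 0, -1]'

```text
time: 7.2
tool_pos: [0.4824, -0.0019, 0.1729]
tcp_rot: [1.99, 1.992, -0.424]
wrist_force: [-0.0, 0.4, 0.7]
width: 0.21
grip_force: 49.1
```

Emit:
jog_arm --deltas '[0.0005, 0, 0.001, 0, 0, 0, -1, 0.001, 0, 0.002, 0, 0, 0, -1, 0.001, 0, 0.002, 0, 0, 0, -1]'

```text
time: 7.5
tool_pos: [0.4835, -0.0014, 0.1721]
tcp_rot: [1.99, 1.991, -0.421]
wrist_force: [-0.2, 1.9, 5.9]
width: 0.211
grip_force: 49.7
```

Emit:
jog_arm --deltas '[0.001, 0, -0.0005, 0, 0, 0, -1, 0.002, 0, -0.001, 0, 0, 0, -1, 0.003, 0, -0.0013, 0, 0, 0, -1, 0.003, 0, -0.0013, 0, 0, 0, -1]'

```text
time: 7.9
tool_pos: [0.4827, 0.0017, 0.1709]
tcp_rot: [1.989, 1.992, -0.423]
wrist_force: [1.1, 2.6, 5.2]
width: 0.208
grip_force: 49.5
```

```bash
python3 - <<'E'
from h import *
o=[]
for n in("wrist","scene"):
    o.append(read_camera(n)["color"])
z=lambda i,r,c,w:cv2.resize(i[r:r+250,c:c+w],None,fx=2,fy=2,interpolation=cv2.INTER_CUBIC)
cv2.imwrite("pics/k.png",np.hstack([z(o[0],180,220,200),z(o[1],90,230,200)]))
E
python3 d.py .4815 -.006 .173 24
```

```text
t 8.0 pos [0.4827 0.0016 0.1709] F [-0.1  3.1  4.9] w 0.207 grip 49.5
shift [-0.0078 -0.0012  0.0012] turn [-0.02 -0.    0.07]
```

View pics/k.png

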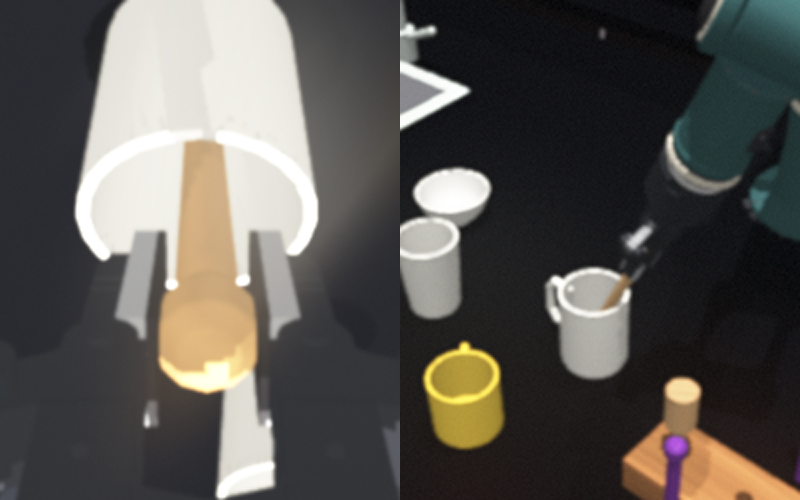

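The stick stands in the jug with its foot down (5 N up). It is next to the rim opposite the handle (wrist 203,140), and the handle in the scene view is unmoved at (553,298). Releasing gently.

Emit:
jog_arm --deltas '[0, 0, 0, 0, 0, 0, -0.5, 0, 0, 0, 0, 0, 0, -0.45, 0, 0, 0, 0, 0, 0, -0.4, 0, 0, 0, 0, 0, 0, -0.3, 0, 0, 0, 0, 0, 0, -0.1, 0, 0, 0, 0, 0, 0, 0.2, 0, 0, 0, 0, 0, 0, 0.5, 0, 0, 0, 0, 0, 0, 0.5]' --squeeze 20

```text
time: 8.8
tool_pos: [0.4824, 0.0015, 0.1706]
tcp_rot: [1.99, 1.992, -0.424]
wrist_force: [0.3, -0.1, 0.0]
width: 0.748
grip_force: 0.0
```

```bash
python3 - <<'E'
from h import *
o=[]
for n in("wrist","scene"):
    o.append(read_camera(n)["color"])
z=lambda i,r,c,w:cv2.resize(i[r:r+250,c:c+w],None,fx=2,fy=2,interpolation=cv2.INTER_CUBIC)
cv2.imwrite("pics/l.png",np.hstack([z(o[0],180,220,200),z(o[1],90,230,200)]))
E
python3 d.py .4815 -.006 .173 24
```

```text
t 8.9 pos [0.4823 0.0015 0.1706] F [-0.1  1.   0.4] w 0.751 grip 0.0
shift [-0.0078 -0.0009  0.0009] turn [-0.06 -0.    0.07]
```

View pics/l.png

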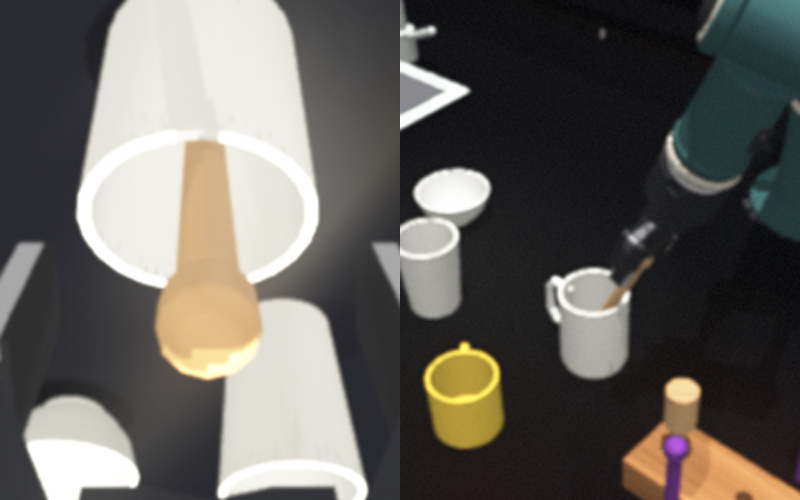

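Released. The stick rests on the rim opposite the handle, knob clear of the fingers. Backing off along the tool axis.

Emit:
jog_arm --deltas '[0, 0, -0.01, 0, 0, 0, 0.5, 0, 0, -0.03, 0, 0, 0, 0.5, 0, 0, -0.06, 0, 0, 0, 0.5, 0, 0, -0.1, 0, 0, 0, 0.5, 0, 0, -0.13, 0, 0, 0, 0.5, 0, 0, -0.15, 0, 0, 0, 0.5, 0, 0, -0.15, 0, 0, 0, 0.5, 0, 0, -0.15, 0, 0, 0, 0.5]'

```text
time: 9.7
tool_pos: [0.4826, 0.0627, 0.3078]
tcp_rot: [1.989, 1.992, -0.423]
wrist_force: [0.2, -0.3, -0.6]
width: 0.752
grip_force: 0.0
```

```bash
python3 - <<'E'
from h import *
o=[]
for n in("wrist","scene"):
    o.append(read_camera(n)["color"])
z=lambda i,r,c,w:cv2.resize(i[r:r+250,c:c+w],None,fx=2,fy=2,interpolation=cv2.INTER_CUBIC)
cv2.imwrite("pics/m.png",np.hstack([z(o[0],130,220,200),z(o[1],90,230,200)]))
E
python3 d.py .4815 -.006 .173 24
```

```text
t 9.8 pos [0.4816 0.062  0.3061] F [ 0.6 -0.7 -0.6] w 0.752 grip 0.0
shift [-0.0078  0.0003  0.1493] turn [-0.19  0.05  0.12]
```

View pics/m.png

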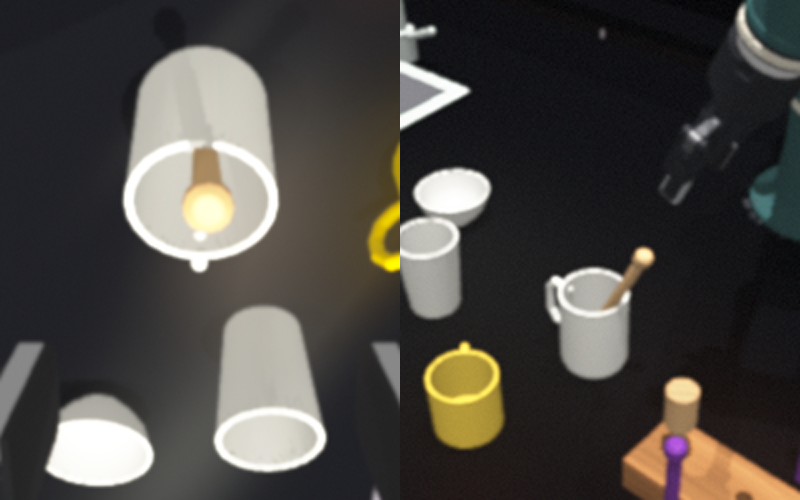

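The final view shows the jug upright with its handle at wrist (200,265). The stick crosses the rim at (206,150), straight opposite, with the knob up and the arm clear.

```bash
python3 -c "
from h import *
print(finish_job())"
```

```text
the job is handed in; nothing more can be done
None
```

The stirring stick is in the white jug, knob up with its foot on the bottom, leaning on the rim opposite the handle; the jug is upright where it was, and the job was handed in at about 10 s.

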